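Slide a covered sample pan past the vial rack into its dock

TASK

Slide the covered round metal pan along the bench, between the vial rack and the orange-lined die case without the pan or the robot touching either, keeping it flat on the bench all the way. Push it into the white docking bay, easy on the guides, until it seats on the stop hidden under the hood, and press it against that stop with about 10 N for a second, never more than 20 N. Then let go and leave it seated, with the brass weight and the green jar where they stood.

Things in the scene. Friction and masses are not known exactly. Their poses are not given: they have to be found in the camera images.
- pan: Closed round bare-metal pan, flat lid with a blue dot: a plain upright cylinder 110 mm in diameter, 40 mm high, 0.56 to 1.04 kg (varies), loose on the bench. Sliding it takes some 2 to 8 N. Too wide for most grippers; push it with the finger tips, e.g. cradled between two opened fingers. Origin: centre of its underside, z up.
- lane: Two flat yellow tape strips, 170 mm apart, 120 mm long, no height, marking the way between rack and case. Origin: mid lane on the bench; y runs along the lane (pan starts on the +y side, dock on the -y side), x across. The pan's centre must pass within 50 mm of this origin.
- case: Small open die case, blue with orange lining, 60 mm (its x) by 80 mm (its y) by 45 mm high, fixed to the bench on one side of the lane, axes roughly parallel to the lane's; which side varies. Not to be touched. Origin: centre of its underside.
- rack: White vial rack with six amber vials with black caps, 60 mm (its x) by 80 mm (its y), 56 mm high over the caps, fixed to the bench on the other side of the lane. Not to be touched. Origin: centre of its underside.
- dock: White docking bay, fixed. Pan slides in along its -y. Origin: on the bench, centre of the seated pan at the stop's middle setting. Rigid flat stop under the hood, set up to 8 mm nearer or deeper each time: not measured, feel for it. Hood 137 mm wide, 52 to 60 mm above the bench, from 17.5 mm in -y of the origin to the housing (170 wide, 75 high, 90 to 190 mm in -y).
- guides: Two grey guide rails of the bay, fixed, 30 mm high, 10 mm thick; same origin and axes as the dock. Inner faces 117 mm apart (7 mm more than the pan), from 78 mm in -y to about the origin; beyond that they flare outwards to 22 mm in +y, where the mouth is about 142 mm wide.
- seat (a joint): Red presence pin in the middle of the hidden stop, 0 = out, grows (m) as the pan pushes it in; it stands 6 mm proud of the stop, so it reads about 0.006 when the pan is against the stop. Its spring is soft (under 0.7 N) and cannot push the pan back.
- weight: Loose brass 200 g calibration weight with a knob, 38 mm in diameter, 50 mm high, beside the bay. Leave alone. Origin: centre of its underside.
- jar: Loose green glass jar with white cap, 42 mm in diameter, 60 mm high, beside the bay. Leave alone. Origin: centre of its underside.
There are look-alikes about, which are no part of the job. There is more than one size of the dock; the job needs the largest.

How it is judged:
On the way, in this order (a step that is already met when the one before it is completed fails the run):
1. the pan passes along the lane between rack and case (x of pan in the frame of lane between -0.06 and 0.06 m and y of pan in the frame of lane between -0.03 and 0.03 m), for 0.1 s.
2. the pan is pressed against the hidden stop with 3 to 20 N for 0.4 s, presence pin in (contact force between pan and dock between 3 and 20 N and value of joint seat above 0.0045 m), for 0.4 s.
At the end, for the whole second after the job is handed in: The pan rests flat and still between the guides, within 2 mm of the hidden stop (presence pin in by more than 4 mm of its 6 mm), released (value of joint seat above 0.004 m and x of pan in the frame of dock between -0.006 and 0.006 m and y of pan in the frame of dock between -0.013 and 0.013 m and linear speed of pan below 0.01 m/s and angle between pan's own z axis and vertical below 0.05 rad and height (world z) of pan below 0.004 m); the robot touches nothing.
It fails at once if the vial rack or the die case is touched (over 0.5 N) (contact force between any of rack, case and anything else above 0.5 N).
It fails at once if more than 20 N on the dock or its stop (contact force between dock and anything else above 20 N).
It fails at once if more than 20 N on the guides (contact force between guides and anything else above 20 N).
It fails at once if the pan is lifted off the bench or tipped (height (world z) of pan above 0.006 m or angle between pan's own z axis and vertical above 0.12 rad).
It fails at once if the weight or the jar is moved by more than 10 mm (distance of any of weight, jar from where it was at the start of the episode above 0.01 m).
It also fails if it takes over 72 s, if anything falls off the work surface, if the arm or the gripper's body presses on something with over 40 N, if the wrist force passes 120 N, or if a joint passes its speed limit or range.

ROBOT

A 6-joint arm with a two-finger parallel gripper is mounted at the origin on the work surface. World frame = base frame: x ahead of the robot, y to its left, z up, the work surface at z = 0. Lengths are in m, angles in rad, forces in N, time in s.
With the tool pointing down it reaches from about 0.275 to 0.825 m from the base axis. Payload 5.2 kg.
Tool frame: the origin (TCP) lies at the very end of the fingers, on their centre line; the grasp point (between the pads) lies 19 mm behind it (robot.pinch_z is the distance from the TCP to the grasp point, in m); x points along the fingers, y is the direction in which the jaws open and shut, and the axes are right-handed (so a half turn about x gives the same grasp; the last joint's range is limited). The gripper opens to 93 mm and grips with 3 to 60 N. Pads are 15 mm wide; open, the fingers measure 128 mm over their backs; the gripper's body (75 mm by 188 mm) begins 65 mm behind the grasp point.
Start: joints at [-1.343, 0.259, 1.535, -0, 1.348, -0.203], TCP at [0.23, -0.5, 0.219] pointing down, gripper open.
Joint ranges: [-3.14, 3.14], [-0.91, 2.08], [0.19, 2.58], [-1.22, 4.36], [0.22, 2.71], [-3.12, 3.12]. Speed limits (rad/s): [2.57, 2.57, 3.14, 3.14, 3.14, 3.14].

INTERFACE

Orientations are given as a unit quaternion [w, x, y, z].
In Python, from rig import robot, camera, calibration, finish_job gives the robot as it stands. The module is installed in compiled form; this text tells all that it offers.
- The arm moves only by the tool move_arm, never from a script. Its argument "increments" is one flat list of numbers, 5 for each row, row after row: the finger opening in mm, from 0 to 93, then the shift along the tool's x, y, z in mm, then the turn about the tool's x in rad. In form: [claw, tx, ty, tz, spin, claw, tx, ty, tz, spin, ...]. A call has 1 to 20 rows; each row shifts and turns the commanded pose from where the row before left it, along the tool's axes as they then stand; what a row does not reach is not made up. A row lasts 1/10 s, in which the tool goes at most 50 mm and 8.59 degrees, less where a joint would pass 70% of its speed; a pose out of reach is approached as far as the arm can. A call is refused whole if a number of a shift passes 50 or a number of a turn 0.15, either way. A call with a gripper value outside its range is refused whole. The fingers move at their own pace and stop on an object; "newtons" is the grip in N (left out, the last holds). Time passes only in rows, so rows that do not move let the fingers close. It gives the time, the measured TCP pose, the force and the opening at its end, in the units of the state.
- robot.get_obs(): the state, without advancing time (a new reading comes with each control period).
- camera(name): name is "scene" or "top" or "wrist"; returns the picture (480x640x3 uint8, blue, green, red); there is no depth.
- calibration(name): a dict with "camera_matrix" (3x3 intrinsics, pixels), "camera_from_world" (4x4, takes a point from world to camera coordinates). Camera axes: x right, y down, z forward; pixel columns grow to the right and rows downward; lengths in m; the calibration is good to about 2 mm. The wrist camera is an equidistant fisheye: a pixel r from the principal point sees the ray r / f radians off the axis. A picture is of the moment at which its call begins: read the wrist's pose just before it. calibration takes no time and is no camera call; for the wrist camera it gives the pose at the moment of the call.
- finish_job(): hands the job in, once; it reports no verdict.
The state is a dict: "t": time; "joint_pos": joint angles; "dq": joint speeds; "tau": joint torques, N m; "tool_pos": TCP position; "orientation": TCP orientation; "force": force on the tool from outside, world axes, zero at the start; "wrist_torque": the same for the moment, N m; "width": finger opening in m.
Only numpy, scipy, OpenCV 4.12 (cv2) and the standard library are available. Lean on these libraries where they do the work, as an engineer would, in place of code of your own. Each camera call takes 0.05 s, during which the arm holds its last target.

## Working session

There is one attempt and no reset: what is moved stays moved. The work goes in short steps, Python scripts to look and compute and a tool call to move; the robot and the scene stay as the last step left them, time stands still between calls to the robot, and variables do not carry over. Pictures are saved under pics/ and viewed, and the job is handed in when it is done.

Besides the shell and the picture viewer there is one more tool, called after "Call:" by a JSON object that holds its "method" and its "body", one argument or row to a line. move_arm: Moves the arm, as the interface text tells. Its arguments: {"type":"object","properties":{"increments":{"type":"array"},"newtons":{"type":"number"}},"required":["increments"]}

```bash
mkdir -p pics
python3 - <<'E'
from rig import robot,camera,calibration
import cv2,numpy as np
print(robot.get_obs())
for n in("scene","top","wrist"):
    c=calibration(n);print(n,np.round(c["camera_matrix"],1).tolist(),np.round(c["camera_from_world"],3).tolist())
    cv2.imwrite(f"pics/{n}0.png",camera(n))
E
```

```text
{'t': 0.0, 'joint_pos': array([-1.34280949e+00,  2.59360197e-01,  1.53610459e+00, -2.09375736e-05,
        1.34797141e+00, -2.02852013e-01]), 'dq': array([-1.50581537e-03, -7.54522713e-04,  1.60045839e-05, -3.94592604e-04,
        1.24101687e-05,  6.41689883e-05]), 'tau': array([-1.08058874e-03, -4.37314725e+01, -2.84000534e+01,  7.17028510e-02,
        4.14069474e-02, -1.49225721e-04]), 'tool_pos': array([ 0.22955925, -0.49919504,  0.21779981]), 'orientation': array([-0.15049904, -0.69074725, -0.15180234,  0.69077806]), 'force': array([-0.42151813, -0.43368056, -0.66690547]), 'wrist_torque': array([-0.01575732, -0.01273162,  0.00850898]), 'width': 0.09279102516916184}
scene [[450.0, 0.0, 313.1], [0.0, 450.0, 241.6], [0.0, 0.0, 1.0]] [[-0.883, 0.469, 0.019, 0.556], [0.275, 0.551, -0.788, -0.057], [-0.38, -0.69, -0.616, 1.06], [0.0, 0.0, 0.0, 1.0]]
top [[508.2, 0.0, 321.9], [0.0, 508.2, 244.7], [0.0, 0.0, 1.0]] [[0.003, -1.0, -0.001, -0.108], [-0.997, -0.003, -0.074, 0.57], [0.074, 0.001, -0.997, 1.272], [0.0, 0.0, 0.0, 1.0]]
wrist [[371.6, 0.0, 321.7], [0.0, 371.6, 240.2], [0.0, 0.0, 1.0]] [[0.417, -0.909, -0.002, -0.55], [-0.871, -0.401, 0.286, -0.032], [-0.26, -0.118, -0.958, 0.393], [0.0, 0.0, 0.0, 1.0]]
```

View pics/scene0.png

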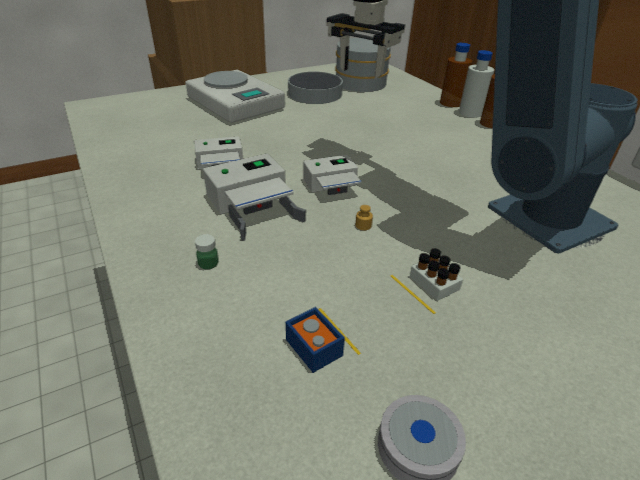

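View pics/top0.png

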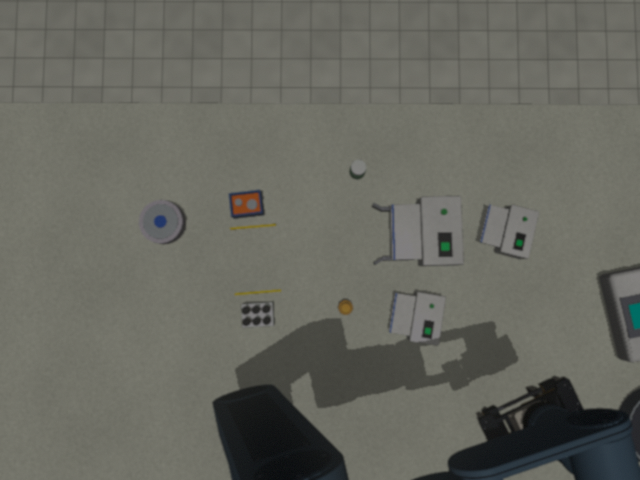

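View pics/wrist0.png

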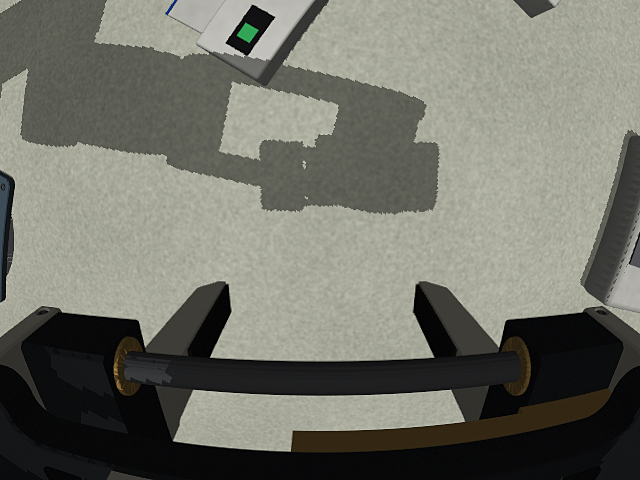

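The top view shows the pan at (162,221) and the lane strips at about (254,227) and (258,292). The die case is at (246,204), the rack at (257,315), the largest dock at about (425,231), the jar at (358,169) and the weight at (345,306). Next I'll measure these with colour masks in both the scene and top views.

```bash
cat > h.py <<'E'
import numpy as np,cv2
from rig import calibration
def ray(n,uv):
    c=calibration(n);K=c["camera_matrix"];T=c["camera_from_world"];R=T[:3,:3];t=T[:3,3]
    if n=="wrist":
        x=(uv[0]-K[0,2])/K[0,0];y=(uv[1]-K[1,2])/K[1,1];r=np.hypot(x,y);d=np.array([x/r*np.sin(r),y/r*np.sin(r),np.cos(r)])
    else: d=np.linalg.inv(K)@np.array([uv[0],uv[1],1.])
    return -R.T@t,R.T@d/np.linalg.norm(d)
def plane(n,uv,z):
    o,d=ray(n,uv);return o+d*(z-o[2])/d[2]
def tri(a,ua,b,ub):
    o1,d1=ray(a,ua);o2,d2=ray(b,ub)
    s=np.linalg.lstsq(np.c_[d1,-d2],o2-o1,rcond=None)[0];p=o1+s[0]*d1;q=o2+s[1]*d2
    return (p+q)/2,np.linalg.norm(p-q)
def blobs(im,lo,hi,roi,amin=5):
    h=cv2.cvtColor(im,cv2.COLOR_BGR2HSV);m=cv2.inRange(h,lo,hi);k=np.zeros_like(m);x0,y0,x1,y1=roi;k[y0:y1,x0:x1]=m[y0:y1,x0:x1]
    n,l,s,c=cv2.connectedComponentsWithStats(k)
    return [(c[i],s[i]) for i in range(1,n) if s[i][4]>=amin],l,k
E
python3 - <<'E'
from h import *
S=cv2.imread("pics/scene0.png");T=cv2.imread("pics/top0.png")
for nm,lo,hi in(("blue",(100,150,60),(130,255,255)),("yellow",(20,130,100),(35,255,255)),("orange",(5,150,120),(18,255,255)),("green",(45,80,30),(85,255,255))):
  for n,im in(("top",T),("scene",S)):
    b,l,k=blobs(im,lo,hi,(80,110,560,480),12)
    print(nm,n,[(np.round(c,1).tolist(),s[:5].tolist()) for c,s in b])
def crop(im,x0,y0,x1,y1,f,name): cv2.imwrite(name,cv2.resize(im[y0:y1,x0:x1],None,fx=f,fy=f,interpolation=cv2.INTER_CUBIC))
crop(T,350,180,480,280,6,"pics/topdock.png")
crop(S,180,120,320,260,4,"pics/scdock.png")
crop(T,130,180,290,335,5,"pics/toplane.png")
E
```

```text
blue top [([159.7, 221.1], [155, 217, 10, 10, 78])]
blue scene [([313.9, 331.3], [286, 308, 58, 47, 368]), ([422.5, 431.1], [411, 420, 24, 23, 427])]
yellow top [([253.2, 226.2], [231, 224, 44, 5, 66]), ([256.4, 292.0], [236, 290, 44, 5, 68]), ([344.8, 309.1], [341, 306, 8, 7, 37])]
yellow scene [([364.9, 207.8], [360, 205, 10, 7, 50]), ([364.5, 216.7], [357, 211, 15, 10, 68]), ([412.9, 294.2], [391, 275, 44, 39, 135]), ([340.5, 332.4], [319, 308, 42, 47, 153])]
orange top [([244.8, 203.2], [233, 194, 26, 19, 244])]
orange scene [([314.6, 332.7], [293, 315, 44, 36, 513])]
green top [([443.8, 211.2], [442, 209, 5, 5, 20]), ([518.9, 242.5], [515, 239, 8, 8, 54]), ([444.6, 246.2], [440, 241, 10, 11, 97]), ([427.4, 330.5], [424, 327, 8, 8, 57])]
green scene [([227.9, 141.2], [225, 140, 7, 4, 24]), ([340.2, 160.7], [336, 159, 9, 5, 27]), ([258.0, 163.3], [253, 161, 11, 6, 50]), ([224.5, 171.0], [222, 169, 6, 5, 26]), ([207.3, 259.0], [197, 249, 21, 20, 320])]
```

View pics/topdock.png

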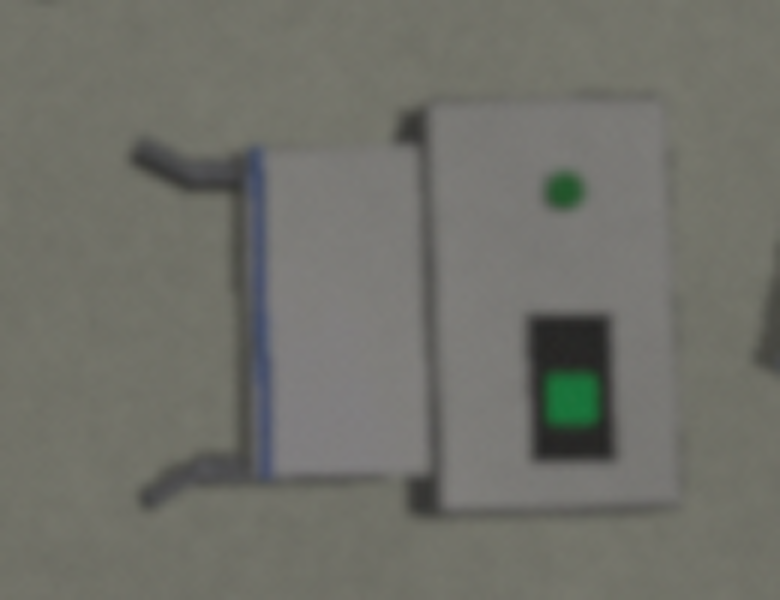

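View pics/scdock.png

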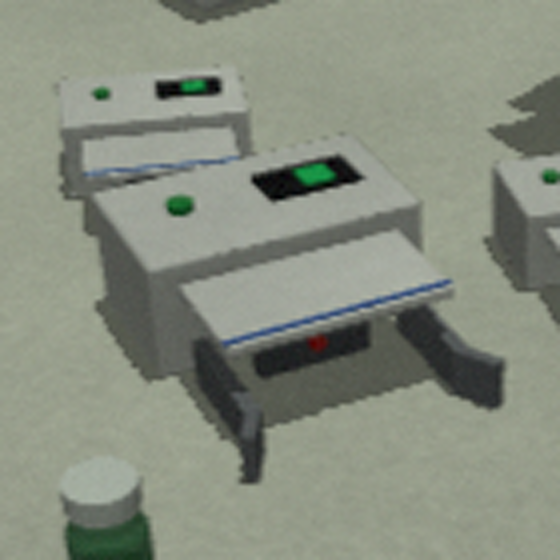

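View pics/toplane.png

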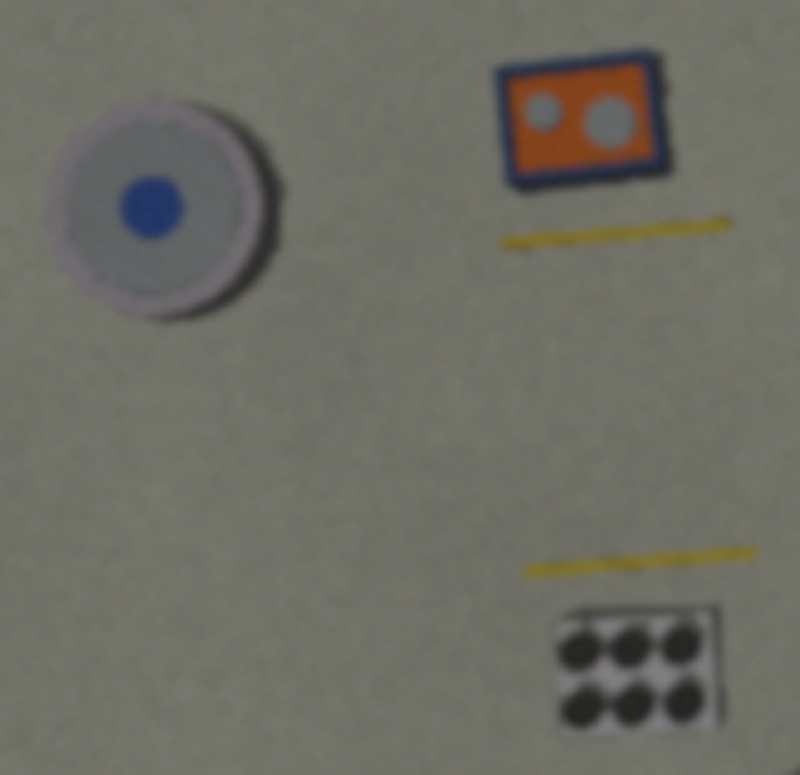

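```bash
cat > m.py <<'E'
from h import *
def pt(X,f,x0,y0): return (x0+(X[0]+.5)/f-.5,y0+(X[1]+.5)/f-.5)
tp=lambda X:pt(X,6,350,180); sc=lambda X:pt(X,4,180,120); ln=lambda X:pt(X,5,130,180)
r=lambda a:np.round(a,4)
print("pan dot tri",tri("top",(159.7,221.1),"scene",(422.5,431.1)), plane("top",(159.7,221.1),.04),plane("scene",(422.5,431.1),.04))
A=[plane("top",(253.2,226.2),0),plane("scene",(340.5,332.4),0)];B=[plane("top",(256.4,292.0),0),plane("scene",(412.9,294.2),0)]
print("strips",r(A),r(B),"lane",r((A[0]+B[0])/2),r((A[1]+B[1])/2))
for a in((502,243),(728,224),(525,571),(755,552)):print("strip end",r(plane("top",ln(a),0)))
for a in((500,68),(655,52),(668,172),(512,185)):print("case",r(plane("top",ln(a),.045)))
for a in((560,615),(715,605),(722,722),(558,730)):print("rack",r(plane("top",ln(a),.035)))
for n,a,b in(("dockled",(443.8,211.2),(224.5,171.0)),("screen",(444.6,246.2),(258,163.3))):
    print(n,tri("top",a,"scene",b))
for a in((428,102),(660,98),(678,505),(440,512)):print("housing",r(plane("top",tp(a),.075)))
for n,a,b in(("hoodF+x",(248,150),(225,347)),("hoodF-x",(265,478),(452,285)),("hoodB+",(418,147),(180,288)),("hoodB-",(432,472),(402,232)),("housF+",(428,102),(152,270)),("housF-",(440,512),(420,205))):
    print(n,[r(x) for x in tri("top",tp(a),"scene",sc(b))],r(plane("top",tp(a),.06)))
for a in((137,148),(148,500)):print("flare top",r(plane("top",tp(a),.03)))
for a in((250,468),(498,400)):print("flare sc",r(plane("scene",sc(a),.03)))
E
python3 m.py
```

```text
pan dot tri (array([0.62775373, 0.29993377, 0.04327704]), np.float64(0.0009893379364772305)) [0.62779304 0.30134237 0.04      ] [0.62648555 0.29842951 0.04      ]
strips [[0.6199 0.0713 0.    ]
 [0.6175 0.0767 0.    ]] [[0.45   0.0609 0.    ]
 [0.448  0.0588 0.    ]] lane [0.5349 0.0661 0.    ] [0.5328 0.0677 0.    ]
strip end [0.6145 0.1314 0.    ]
strip end [0.6247 0.0142 0.    ]
strip end [0.4452 0.1169 0.    ]
strip end [ 0.4552 -0.0012  0.    ]
case [0.6983 0.1256 0.045 ]
case [0.7066 0.0476 0.045 ]
case [0.6458 0.0404 0.045 ]
case [0.639  0.1186 0.045 ]
rack [0.4242 0.093  0.035 ]
rack [0.4293 0.0156 0.035 ]
rack [0.3714 0.0116 0.035 ]
rack [0.3673 0.0932 0.035 ]
dockled (array([ 0.64934607, -0.40453154,  0.07991768]), np.float64(0.0006547451967992445))
screen (array([ 0.56448901, -0.40572005,  0.07931525]), np.float64(0.0022738398327413647))
housing [ 0.6858 -0.3499  0.075 ]
housing [ 0.6876 -0.4449  0.075 ]
housing [ 0.5211 -0.4493  0.075 ]
housing [ 0.518  -0.3528  0.075 ]
hoodF+x [array([ 0.6688, -0.2784,  0.0624]), np.float64(0.0024)] [ 0.6681 -0.2782  0.06  ]
hoodF-x [array([ 0.5326, -0.2842,  0.061 ]), np.float64(0.0007)] [ 0.5323 -0.2842  0.06  ]
hoodB+ [array([ 0.6701, -0.3487,  0.0606]), np.float64(0.0014)] [ 0.6695 -0.3485  0.06  ]
hoodB- [array([ 0.534 , -0.3521,  0.0606]), np.float64(0.0022)] [ 0.535  -0.3527  0.06  ]
housF+ [array([ 0.6853, -0.3496,  0.076 ]), np.float64(0.0006)] [ 0.6883 -0.3529  0.06  ]
housF- [array([ 0.519 , -0.3536,  0.0739]), np.float64(0.002)] [ 0.5186 -0.3558  0.06  ]
flare top [ 0.6735 -0.2352  0.03  ]
flare top [ 0.5243 -0.2392  0.03  ]
flare sc [ 0.683  -0.2145  0.03  ]
flare sc [ 0.5406 -0.2117  0.03  ]
```

```bash
cat >> h.py <<'E'
from scipy.spatial.transform import Rotation as Ro
def delta(o,target=None,ang=None):
    """print tool axes and shift to target in tool frame (mm); spin so that tool y -> angle ang (world)"""
    q=o["orientation"];R=Ro.from_quat([q[1],q[2],q[3],q[0]]).as_matrix()
    if target is not None: print("shift mm",np.round(R.T@(np.array(target)-o["tool_pos"])*1000,1))
    print("tool y angle",np.degrees(np.arctan2(R[1,1],R[0,1])).round(2),"tool x",R[:,0].round(4),"tool z",R[:,2].round(3))
    return R
E
python3 - <<'E'
from h import *
from rig import robot
o=robot.get_obs();R=delta(o,[.627,.43,.14])
for p,n in(((344.8,309.1),"weight"),((358,169),"jar")):print(n,plane("top",p,.05))
print(plane("top",(358,169),.06))
E
```

```text
shift mm [  79.1 -678.4 -749.1]
tool y angle -65.32 tool x [-3.0e-04  1.3e-03 -1.0e+00] tool z [-0.909 -0.418 -0.   ]
weight [ 0.40952048 -0.16398265  0.05      ]
jar [ 0.75970793 -0.19742361  0.05      ]
[ 0.75744935 -0.19672032  0.06      ]
```

Call:
{"method": "move_arm", "body": {
  "increments": [80,0,0,0,-0.146,80,0,0,0,-0.146,80,0,0,0,-0.146,80,0,0,0,-0.146,80,0,0,0,-0.146,80,0,0,0,-0.146,80,0,0,0,-0.146,80,0,0,0,-0.144,80,0,0,0,0]
}}

```text
t: 1.05
tool_pos: [0.2297, -0.4995, 0.2183]
orientation: [0.507, 0.493, 0.507, -0.493]
force: [-0.1, -0.2, -0.2]
width: 0.0797
```

Run:
```python
from h import *
from rig import robot
o=robot.get_obs();R=delta(o,[.627,.43,.14]);print(o["tool_pos"],o["joint_pos"],o["width"])
```

```text
shift mm [  79.   422.5 -918.3]
tool y angle 1.56 tool x [-1.e-04  7.e-04 -1.e+00] tool z [ 0.027 -1.    -0.001]
[ 0.22965617 -0.49951784  0.21833509] [-1.34280264e+00  2.58894836e-01  1.53539529e+00  2.87161288e-05
  1.34806284e+00 -1.37004679e+00] 0.0797076388165746
```

Call:
{"method": "move_arm", "body": {
  "increments": [80,0,20,-30,0,80,0,20,-38,0,80,0,20,-38,0,80,0,20,-38,0,80,0,20,-38,0,80,0,20,-38,0,80,0,20,-38,0,80,0,20,-38,0,80,0,20,-38,0,80,0,20,-38,0,80,0,20,-38,0,80,0,20,-38,0,80,0,20,-38,0,80,0,20,-38,0,80,0,20,-38,0,80,0,20,-38,0,80,0,20,-38,0,80,0,20,-38,0,80,0,20,-38,0,80,0,20,-38,0]
}}

```text
t: 3.05
tool_pos: [0.6104, 0.2642, 0.2183]
orientation: [0.505, 0.494, 0.505, -0.495]
force: [0.0, -0.3, -0.2]
width: 0.0799
```

Call:
{"method": "move_arm", "body": {
  "increments": [80,10,10,-38,0,80,15,6,-38,0,80,15,4,-38,0,80,15,2,-36,0,80,10,0,-14,0,80,0,0,0,0,80,0,0,0,0]
}}

```text
t: 3.75
tool_pos: [0.6278, 0.4259, 0.1535]
orientation: [0.506, 0.493, 0.506, -0.494]
force: [0.6, -0.9, 0.1]
width: 0.0803
```

Run:
```python
from h import *
from rig import robot,camera
o=robot.get_obs();R=delta(o,[.627,.430,.010]);print(o["tool_pos"],o["joint_pos"],o["width"])
C=calibration("wrist");print(C["camera_from_world"].tolist());im=camera("wrist");cv2.imwrite("pics/w1.png",im);cv2.imwrite("pics/top1.png",camera("top"))
b,l,k=blobs(im,(100,150,60),(130,255,255),(0,0,640,480),50)
for c,s in b:print(c,s,plane("wrist",c,.04))
```

```text
shift mm [143.5  -0.6  -4.3]
tool y angle 1.41 tool x [-5.0e-04 -1.2e-03 -1.0e+00] tool z [ 0.025 -1.     0.001]
[0.62776354 0.42587543 0.15352397] [ 4.49922372e-01  6.81678157e-01  1.02246467e+00 -8.77077971e-04
  1.43837347e+00  4.25432178e-01] 0.08028991513239248
[[0.999701050509997, 0.024450136739073175, -2.0558459795000897e-05, -0.6394945388322032], [0.02342549508006696, -0.9575646370825794, 0.28726505528720847, 0.3775446269479446], [0.007003983828037101, -0.2871796591375334, -0.9578511301805661, 0.44770166078370077], [0.0, 0.0, 0.0, 1.0]]
[319.656 358.336] [306 355  27   7 125] [0.63125542 0.30875753 0.04      ]
```

View pics/w1.png

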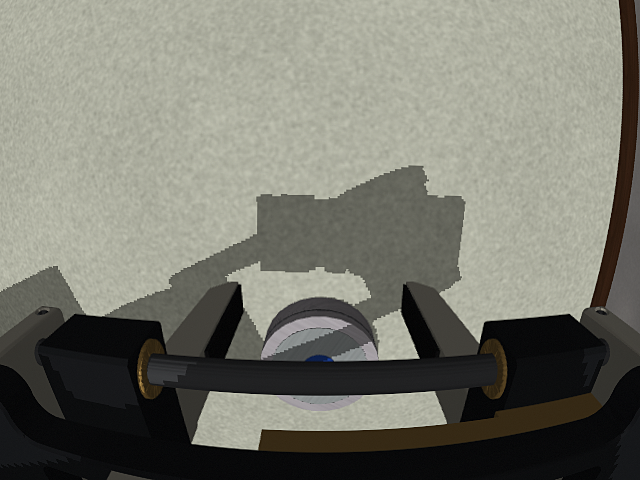

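View pics/top1.png

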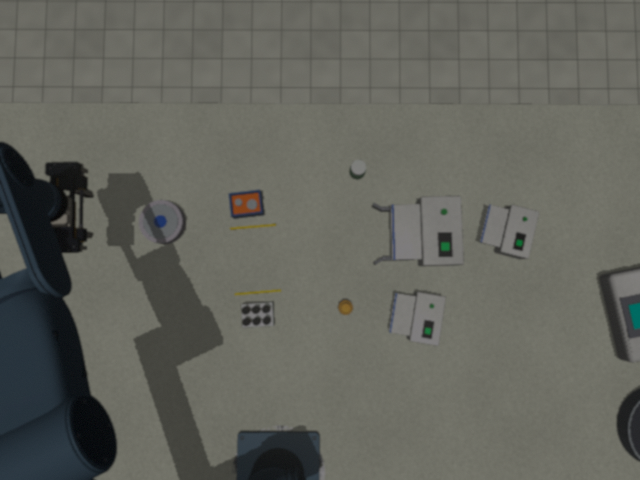

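The wrist camera faces away from the push direction and sees the pan's lid behind the gripper bar, at (319,358). The top view shows the pan still at (160,221), with the gripper behind it at (68,205). It's safe to lower.

Call:
{"method": "move_arm", "body": {
  "increments": [80,25,0,0,0,80,25,0,0,0,80,25,0,0,0,80,25,0,0,0,80,20,0,0,0,80,13,0,0,0,80,10,0,0,0,80,0,0,0,0,80,0,0,0,0,80,0,0,0,0]
}}

```text
t: 4.85
tool_pos: [0.6287, 0.4273, 0.0122]
orientation: [0.507, 0.494, 0.506, -0.493]
force: [0.2, -1.4, 0.8]
width: 0.0801
```

Call:
{"method": "move_arm", "body": {
  "increments": [80,0,0,15,0,80,0,0,15,0,80,0,0,10,0,80,0,0,10,0,80,0,0,8,0,80,0,0,6,0,80,0,0,6,0,80,0,0,6,0,80,0,0,6,0,80,0,0,6,0,80,0,0,6,0]
}}

```text
t: 5.95
tool_pos: [0.6299, 0.3339, 0.0106]
orientation: [0.506, 0.494, 0.507, -0.493]
force: [0.0, 5.3, -0.6]
width: 0.0801
```

```bash
cat > st.py <<'E'
import sys
from h import *
from rig import robot,camera
o=robot.get_obs();R=delta(o);print(o["t"],o["tool_pos"].round(4),"F tool",(R.T@o["force"]).round(2),"w",o["width"].round(4))
im=camera("top");cv2.imwrite("pics/top_%s.png"%sys.argv[1],im)
b,l,k=blobs(im,(100,150,50),(130,255,255),(90,150,460,320),30)
for c,s in b:
    p=plane("top",c,.04);print("dot",c.round(1),s[4],p.round(4),"rel tool",(R.T@(p-o["tool_pos"])*1000).round(1))
E
python3 st.py a
```

```text
tool y angle 1.51 tool x [ 1.0e-04  1.8e-03 -1.0e+00] tool z [ 0.026 -1.    -0.002]Traceback (most recent call last):
  File "st.py", line 4, in <module>
    o=robot.get_obs();R=delta(o);print(o["t"],o["tool_pos"].round(4),"F tool",(R.T@o["force"]).round(2),"w",o["width"].round(4))
                                                                                                            ^^^^^^^^^^^^^^^^
AttributeError: 'float' object has no attribute 'round'
```

```bash
sed -i 's/o\["width"\].round(4)/o["width"]/' st.py; python3 st.py a
```

```text
tool y angle 1.51 tool x [ 1.0e-04  1.8e-03 -1.0e+00] tool z [ 0.026 -1.    -0.002]
5.95 [0.6299 0.3339 0.0106] F tool [ 0.61  0.16 -5.26] w 0.08013553350040566
dot [164.6 220. ] 83 [0.6305 0.289  0.04  ] rel tool [-29.5  -0.5  44.8]
```

View pics/top_a.png

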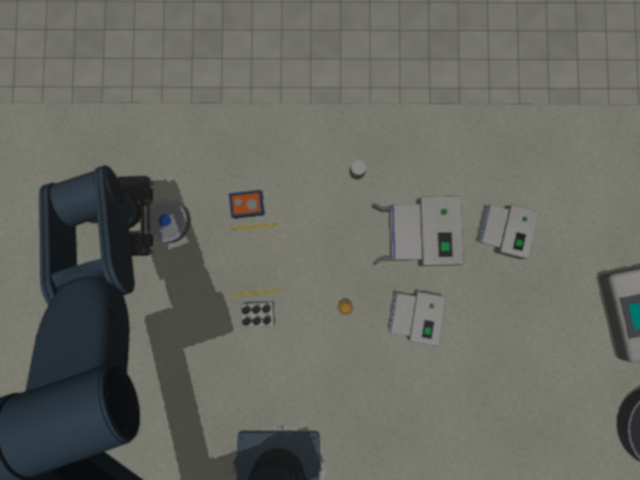

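The pan is cradled at tool (-0.5, +44.8) mm, against 45.2 predicted, and takes 5.3 N to slide. Now I'll push it diagonally toward the lane.

Call:
{"method": "move_arm", "body": {
  "increments": [80,0,-1,6,0,80,0,-3,8,0,80,0,-5,9,0,80,0,-5,9,0,80,0,-5,9,0,80,0,-5,9,0,80,0,-5,9,0,80,0,-5,9,0,80,0,-5,9,0,80,0,-5,9,0,80,0,-5,9,0,80,0,-5,9,0]
}}

```text
t: 7.2
tool_pos: [0.5785, 0.2268, 0.0107]
orientation: [0.506, 0.493, 0.506, -0.493]
force: [2.5, 3.8, -2.1]
width: 0.0802
```

```bash
python3 st.py b
```

```text
tool y angle 1.49 tool x [ 1.e-04  0.e+00 -1.e+00] tool z [ 0.026 -1.    -0.   ]
7.2 [0.5785 0.2268 0.0107] F tool [ 2.13  2.55 -3.73] w 0.08024646961601267
dot [206.6 240.6] 77 [0.5789 0.1822 0.04  ] rel tool [-29.3  -0.8  44.6]
```

Call:
{"method": "move_arm", "body": {
  "increments": [80,0,-5.5,8.5,0,80,0,-5.5,8.5,0,80,0,-5.5,8.5,0,80,0,-5.5,8.5,0,80,0,-5.5,8.5,0,80,0,-5,8.5,0,80,0,-2,10,0,80,0,-1.5,10,0,80,0,-1.5,10,0,80,0,-1,10,0,80,0,-1,10,0,80,0,-1,10,0]
}}

```text
t: 8.45
tool_pos: [0.5404, 0.1156, 0.0109]
orientation: [0.506, 0.494, 0.507, -0.494]
force: [0.7, 5.5, 0.0]
width: 0.0802
```

```bash
python3 st.py c
```

```text
tool y angle 1.47 tool x [-9.e-04  9.e-04 -1.e+00] tool z [ 0.026 -1.    -0.001]
8.45 [0.5404 0.1156 0.0109] F tool [-0.01  0.86 -5.49] w 0.08016521859859219
dot [250.8 256.8] 51 [0.5385 0.0709 0.04  ] rel tool [-29.2  -3.1  44.6]
```

View pics/top_c.png

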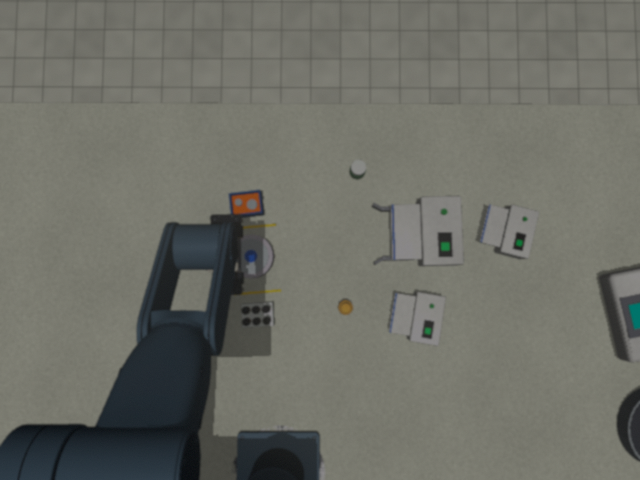

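Call:
{"method": "move_arm", "body": {
  "increments": [80,0,0,10,0,80,0,0,10,0,80,0,0,10,0,80,0,0,10,0,80,0,0,10,0,80,0,0,10,0,80,0,1,10,0,80,0,2,10,0,80,0,3,10,0,80,0,3,10,0,80,0,3,10,0,80,0,3,10,0,80,0,3,10,0,80,0,3,10,0,80,0,3,10,0,80,0,3,10,0]
}}

```text
t: 10.1
tool_pos: [0.5698, -0.0421, 0.0105]
orientation: [0.504, 0.493, 0.508, -0.494]
force: [-1.8, 7.9, 6.0]
width: 0.0799
```

```bash
python3 st.py d
```

```text
tool y angle 1.47 tool x [-0.0049  0.003  -1.    ] tool z [ 0.026 -1.    -0.003]
10.1 [ 0.5698 -0.0421  0.0105] F tool [-5.92 -1.65 -7.92] w 0.07985961299244808
```

View pics/top_d.png

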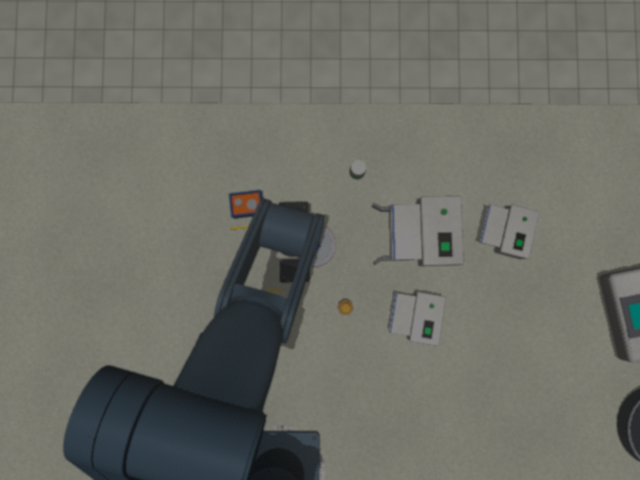

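Run:
```python
from h import *
from rig import robot,camera
o=robot.get_obs();print(o["t"],o["force"],o["tool_pos"])
im=camera("scene");cv2.imwrite("pics/sc_d.png",im)
b,l,k=blobs(im,(100,150,50),(130,255,255),(200,180,560,460),30)
for c,s in b: print(c,s,plane("scene",c,.04))
```

```text
10.15 [-2.26935119  4.10086824  2.43414819] [ 0.57079642 -0.04410715  0.0106019 ]
[314.3686471  343.13815319] [ 286  308   58   64 1397] [0.68453681 0.10527883 0.04      ]
```

View pics/sc_d.png

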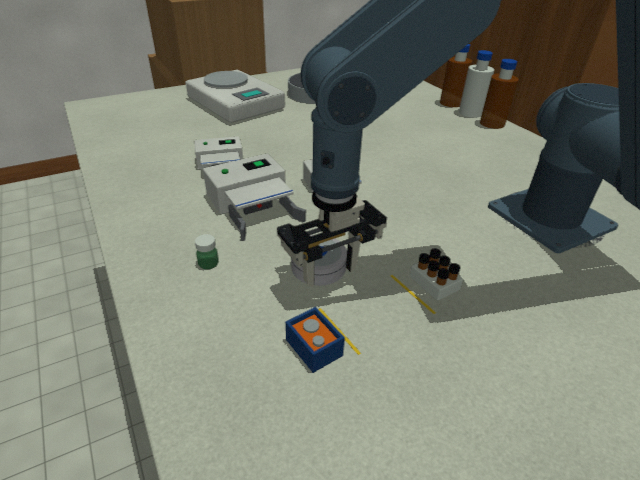

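The scene view shows the pan cradled at about (320,268), clear of the case and heading for the bay. I'll move to just before the mouth and line up on the dock axis, x ≈ 0.600 − 0.025·(y+0.262).

Call:
{"method": "move_arm", "body": {
  "increments": [80,0,3,10,0,80,0,3,10,0,80,0,3,10,0,80,0,3,10,0,80,0,3,9,0,80,0,3,9,0,80,0,2,8,0,80,0,2,8,0,80,0,0,5,0,80,0,0,0,0,80,0,0,0,0]
}}

```text
t: 11.3
tool_pos: [0.5953, -0.1217, 0.0104]
orientation: [0.506, 0.493, 0.507, -0.494]
force: [-3.2, 2.9, 2.5]
width: 0.0802
```

```bash
python3 st.py e;python3 - <<'E'
from h import *
T=cv2.imread("pics/top_e.png");cv2.imwrite("pics/top_ez.png",cv2.resize(T[180:290,300:480],None,fx=4,fy=4,interpolation=cv2.INTER_CUBIC))
E
```

```text
tool y angle 1.49 tool x [-2.2e-03  5.0e-04 -1.0e+00] tool z [ 0.026 -1.    -0.001]
11.3 [ 0.5953 -0.1217  0.0104] F tool [-2.46 -3.15 -2.96] w 0.08023775682347153
```

View pics/top_ez.png

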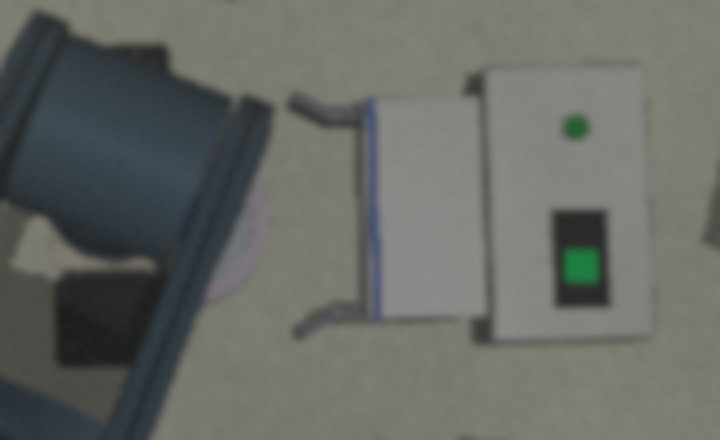

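The pan's right edge is at about (367,232) in the top image, facing the mouth and about 1.5 mm to the -x side of the bay axis. I'll correct that and enter slowly.

Call:
{"method": "move_arm", "body": {
  "increments": [80,0,0.5,5,0,80,0,0.5,6,0,80,0,0,6,0,80,0,0,6,0,80,0,0,6,0,80,0,0,6,0,80,0,0,5,0]
}}

```text
t: 12.05
tool_pos: [0.5982, -0.1611, 0.0104]
orientation: [0.506, 0.494, 0.507, -0.493]
force: [0.7, 6.2, 1.4]
width: 0.0804
```

Run:
```python
from h import *
from rig import robot
o=robot.get_obs();R=delta(o);p=o["tool_pos"];print(p,(R.T@o["force"]).round(2),"axis x here",.6004-.0253*(p[1]+.262))
```

```text
tool y angle 1.5 tool x [-9.0e-04  1.5e-03 -1.0e+00] tool z [ 0.026 -1.    -0.001]
[ 0.59817793 -0.16108311  0.010419  ] [-1.44  0.89 -6.2 ] axis x here 0.5978468025725475
```

Call:
{"method": "move_arm", "body": {
  "increments": [80,0,0,4,0,80,0,0,4,0,80,0,0,4,0,80,0,0,4,0,80,0,0,4,0]
}}

```text
t: 12.55
tool_pos: [0.5987, -0.1808, 0.0104]
orientation: [0.506, 0.494, 0.507, -0.493]
force: [-0.0, 6.5, 2.9]
width: 0.0799
```

Call:
{"method": "move_arm", "body": {
  "increments": [80,0,0,3,0,80,0,0,3,0,80,0,0,3,0,80,0,0,3,0]
}}

```text
t: 12.95
tool_pos: [0.5989, -0.1927, 0.0104]
orientation: [0.506, 0.494, 0.507, -0.493]
force: [-0.4, 6.9, 3.2]
width: 0.08
```

```bash
cat > q.py <<'E'
from h import *
from rig import robot
o=robot.get_obs();R=delta(o);p=o["tool_pos"];print(p,(R.T@o["force"]).round(2),"axis x here",.6004-.0253*(p[1]+.262),"pan dock y mm",(p[1]-.0447+.262)*1000,o["t"])
E
python3 q.py
```

```text
tool y angle 1.51 tool x [-0.001   0.0017 -1.    ] tool z [ 0.026 -1.    -0.002]
[ 0.5989463  -0.19272177  0.01040887] [-3.19 -0.18 -6.9 ] axis x here 0.5986472607383622 pan dock y mm 24.578231685290497 12.95
```

Call:
{"method": "move_arm", "body": {
  "increments": [80,0,0,3,0,80,0,0,3,0,80,0,0,3,0]
}}

```text
t: 13.25
tool_pos: [0.5992, -0.2017, 0.0104]
orientation: [0.506, 0.494, 0.507, -0.493]
force: [-0.7, 6.8, 2.9]
width: 0.0801
```

Call:
{"method": "move_arm", "body": {
  "increments": [80,0,0,2,0,80,0,0,2,0]
}}

```text
t: 13.45
tool_pos: [0.5993, -0.2057, 0.0104]
orientation: [0.506, 0.494, 0.507, -0.493]
force: [-0.1, 5.7, 2.4]
width: 0.0803
```

```bash
python3 q.py
```

```text
tool y angle 1.51 tool x [-0.0011  0.0018 -1.    ] tool z [ 0.026 -1.    -0.002]
[ 0.59929749 -0.20566206  0.01040382] [-2.44  0.07 -5.66] axis x here 0.598974650071018 pan dock y mm 11.637941856998957 13.45
```

Lateral force is about zero, so the guides aren't being touched. I'll go slower now to feel for the stop.

Call:
{"method": "move_arm", "body": {
  "increments": [80,0,0,1,0,80,0,0,1,0,80,0,0,1,0]
}}

```text
t: 13.75
tool_pos: [0.5994, -0.2086, 0.0104]
orientation: [0.506, 0.494, 0.507, -0.493]
force: [-0.4, 6.4, 3.6]
width: 0.0803
```

Call:
{"method": "move_arm", "body": {
  "increments": [80,0,0,1,0,80,0,0,1,0]
}}

```text
t: 13.95
tool_pos: [0.5994, -0.2105, 0.0104]
orientation: [0.506, 0.494, 0.507, -0.493]
force: [-0.1, 5.9, 2.1]
width: 0.0801
```

Call:
{"method": "move_arm", "body": {
  "increments": [80,0,0,1,0,80,0,0,1,0]
}}

```text
t: 14.15
tool_pos: [0.5995, -0.2125, 0.0104]
orientation: [0.506, 0.494, 0.507, -0.493]
force: [-0.1, 6.9, 2.2]
width: 0.0799
```

Call:
{"method": "move_arm", "body": {
  "increments": [80,0,0,1,0,80,0,0,1,0]
}}

```text
t: 14.35
tool_pos: [0.5995, -0.2145, 0.0104]
orientation: [0.506, 0.494, 0.507, -0.493]
force: [-1.1, 6.6, 3.0]
width: 0.0804
```

Call:
{"method": "move_arm", "body": {
  "increments": [80,0,0,1,0,80,0,0,1,0]
}}

```text
t: 14.55
tool_pos: [0.5996, -0.2165, 0.0104]
orientation: [0.506, 0.494, 0.507, -0.493]
force: [0.6, 6.4, 2.4]
width: 0.0804
```

Call:
{"method": "move_arm", "body": {
  "increments": [80,0,0,0.7,0,80,0,0,0.7,0]
}}

```text
t: 14.75
tool_pos: [0.5996, -0.2179, 0.0104]
orientation: [0.506, 0.494, 0.507, -0.493]
force: [-1.1, 8.3, 2.9]
width: 0.0802
```

Call:
{"method": "move_arm", "body": {
  "increments": [80,0,0,0.5,0]
}}

```text
t: 14.85
tool_pos: [0.5996, -0.2183, 0.0104]
orientation: [0.506, 0.494, 0.507, -0.493]
force: [-0.0, 6.8, 2.3]
width: 0.0804
```

Call:
{"method": "move_arm", "body": {
  "increments": [80,0,0,0.5,0]
}}

```text
t: 14.95
tool_pos: [0.5996, -0.2188, 0.0104]
orientation: [0.506, 0.494, 0.507, -0.493]
force: [0.2, 7.1, 2.9]
width: 0.08
```

Call:
{"method": "move_arm", "body": {
  "increments": [80,0,0,0.5,0]
}}

```text
t: 15.05
tool_pos: [0.5996, -0.2192, 0.0104]
orientation: [0.506, 0.494, 0.507, -0.493]
force: [0.2, 6.6, 3.6]
width: 0.0804
```

Still sliding freely.

Call:
{"method": "move_arm", "body": {
  "increments": [80,0,0,0.6,0,80,0,0,0.6,0]
}}

```text
t: 15.25
tool_pos: [0.5997, -0.2204, 0.0104]
orientation: [0.506, 0.494, 0.507, -0.493]
force: [0.7, 6.5, 3.0]
width: 0.0801
```

Call:
{"method": "move_arm", "body": {
  "increments": [80,0,0,0.6,0,80,0,0,0.6,0]
}}

```text
t: 15.45
tool_pos: [0.5997, -0.2215, 0.0104]
orientation: [0.506, 0.494, 0.507, -0.493]
force: [-1.0, 7.8, 2.7]
width: 0.0802
```

Call:
{"method": "move_arm", "body": {
  "increments": [80,0,0,0.6,0,80,0,0,0.6,0]
}}

```text
t: 15.65
tool_pos: [0.5997, -0.2227, 0.0104]
orientation: [0.506, 0.494, 0.507, -0.493]
force: [-0.5, 6.5, 2.6]
width: 0.0801
```

Call:
{"method": "move_arm", "body": {
  "increments": [80,0,0,0.6,0,80,0,0,0.6,0]
}}

```text
t: 15.85
tool_pos: [0.5997, -0.2236, 0.0104]
orientation: [0.506, 0.494, 0.508, -0.493]
force: [0.5, 9.4, 3.1]
width: 0.0807
```

Call:
{"method": "move_arm", "body": {
  "increments": [80,0,0,0.5,0,80,0,0,0.5,0]
}}

```text
t: 16.05
tool_pos: [0.5997, -0.2237, 0.0104]
orientation: [0.505, 0.494, 0.508, -0.493]
force: [0.2, 12.6, 4.0]
width: 0.0804
```

Call:
{"method": "move_arm", "body": {
  "increments": [80,0,0,0.5,0,80,0,0,0.5,0]
}}

```text
t: 16.25
tool_pos: [0.5997, -0.2237, 0.0104]
orientation: [0.505, 0.494, 0.508, -0.492]
force: [-0.2, 16.4, 5.3]
width: 0.0801
```

The stop is at TCP y = -0.2237. That's 16.4 N in total against about 6.7 N sliding, so roughly 10 N on the stop. I'll hold it there.

Call:
{"method": "move_arm", "body": {
  "increments": [80,0,0,0,0,80,0,0,0,0,80,0,0,0,0,80,0,0,0,0,80,0,0,0,0,80,0,0,0,0]
}}

```text
t: 16.85
tool_pos: [0.5997, -0.2237, 0.0104]
orientation: [0.505, 0.494, 0.508, -0.492]
force: [0.1, 13.8, 5.3]
width: 0.0799
```

Call:
{"method": "move_arm", "body": {
  "increments": [80,0,0,0,0,80,0,0,0,0,80,0,0,0,0,80,0,0,0,0,80,0,0,0,0,80,0,0,0,0]
}}

```text
t: 17.45
tool_pos: [0.5997, -0.2237, 0.0104]
orientation: [0.505, 0.494, 0.508, -0.492]
force: [0.1, 13.3, 5.5]
width: 0.0804
```

```bash
python3 q.py
```

```text
tool y angle 1.52 tool x [-0.0019  0.0053 -1.    ] tool z [ 0.027 -1.    -0.005]
[ 0.59966743 -0.22369442  0.01035054] [ -5.46   0.46 -13.29] axis x here 0.5994308687897427 pan dock y mm -6.394418566903315 17.45
```

Call:
{"method": "move_arm", "body": {
  "increments": [80,0,0,0.5,0,80,0,0,0,0,80,0,0,0,0,80,0,0,0,0,80,0,0,0,0,80,0,0,0,0,80,0,0,0,0,80,0,0,0,0,80,0,0,0,0,80,0,0,0,0,80,0,0,0,0,80,0,0,0,0]
}}

```text
t: 18.65
tool_pos: [0.5997, -0.2237, 0.0104]
orientation: [0.505, 0.494, 0.509, -0.492]
force: [-0.1, 14.2, 4.8]
width: 0.0802
```

Call:
{"method": "move_arm", "body": {
  "increments": [80,0,0,-1,0,80,0,0,-1,0,80,0,0,-1,0,80,0,0,-1,0,80,0,0,-1,0,80,0,0,-2,0,80,0,0,-3,0,80,0,0,-5,0,80,0,0,-8,0,80,0,0,-8,0,80,0,0,0,0]
}}

```text
t: 19.75
tool_pos: [0.5993, -0.1957, 0.0106]
orientation: [0.507, 0.493, 0.507, -0.493]
force: [0.0, -0.5, 0.4]
width: 0.0798
```

```bash
python3 q.py
```

```text
tool y angle 1.56 tool x [-5.e-04  5.e-04 -1.e+00] tool z [ 0.027 -1.    -0.001]
[ 0.59928796 -0.19568061  0.01061062] [-0.43 -0.01  0.53] axis x here 0.5987221193863257 pan dock y mm 21.61939184483408 19.75
```

The fingers are free with zero force. I'll back off further, raise the arm and check.

Call:
{"method": "move_arm", "body": {
  "increments": [80,0,0,-15,0,80,0,0,-25,0,80,0,0,-25,0,80,-10,0,-25,0,80,-30,0,-25,0,80,-35,0,-25,0,80,-35,0,-35,0,80,-35,0,-40,0,80,-30,0,-40,0,80,-20,0,-30,0,80,0,0,-15,0,80,0,0,0,0,80,0,0,0,0]
}}

```text
t: 21.05
tool_pos: [0.5907, 0.0997, 0.2017]
orientation: [0.506, 0.492, 0.507, -0.494]
force: [-0.3, 0.2, -1.5]
width: 0.0802
```

```bash
python3 q.py
python3 - <<'E'
from h import *
from rig import camera
T=camera("top");S=camera("scene")
cv2.imwrite("pics/topf.png",T);cv2.imwrite("pics/scf.png",S)
cv2.imwrite("pics/topfz.png",cv2.resize(T[180:290,300:480],None,fx=4,fy=4,interpolation=cv2.INTER_CUBIC))
cv2.imwrite("pics/scfz.png",cv2.resize(S[130:290,160:400],None,fx=3,fy=3,interpolation=cv2.INTER_CUBIC))
E
```

```text
tool y angle 1.52 tool x [-3.1e-03 -8.0e-04 -1.0e+00] tool z [ 0.026 -1.     0.001]
[0.59070983 0.0997283  0.20167148] [ 1.48 -0.27 -0.24] axis x here 0.5912482739463083 pan dock y mm 317.0283025174614 21.05
```

View pics/topfz.png

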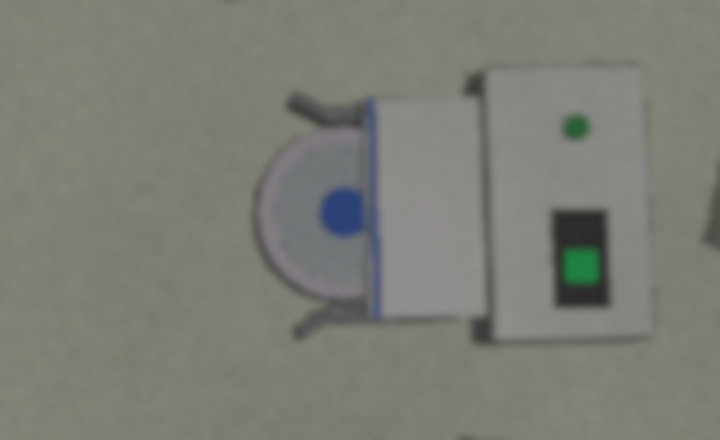

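View pics/scfz.png

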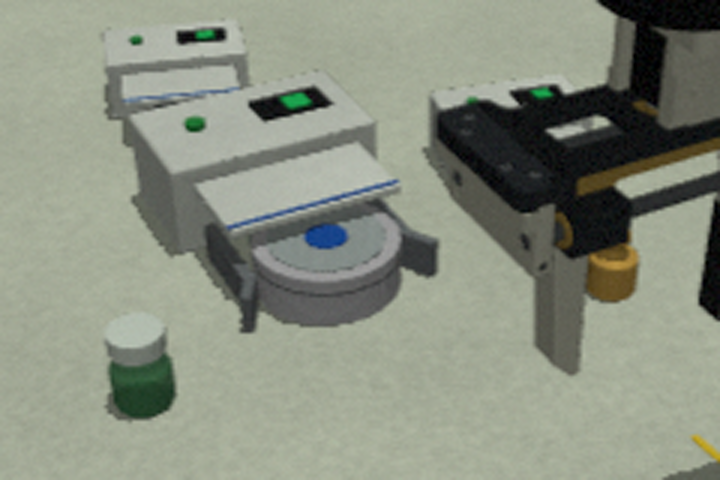

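Both views show the pan between the guides with its front under the hood. The dot is at about (385.6, 232.6) in the top image. One numeric check of the pan, jar and weight before handing in.

Run:
```python
from h import *
u=lambda X:(300+(X[0]+.5)/4-.5,180+(X[1]+.5)/4-.5)
p=plane("top",u((344,212)),.04);print("dot",p,"axis x",.5998-.0253*(p[1]+.262)); e=plane("top",u((256,212)),.04);print("rear edge",e,"centre y",e[1]-.055)
A=cv2.imread("pics/top0.png");B=cv2.imread("pics/topf.png");C=cv2.imread("pics/scene0.png");D=cv2.imread("pics/scf.png")
for n,a,b,x0,y0,x1,y1 in(("jar top",A,B,345,155,372,184),("weight top",A,B,332,294,358,320),("jar sc",C,D,190,230,224,272),("case",A,B,225,185,270,222),("rack",A,B,238,298,278,330)):
    r=cv2.matchTemplate(b[y0-8:y1+8,x0-8:x1+8],a[y0:y1,x0:x1],cv2.TM_CCOEFF_NORMED);print(n,cv2.minMaxLoc(r)[1],np.array(cv2.minMaxLoc(r)[3])-8)
```

```text
dot [ 0.60009588 -0.26708402  0.04      ] axis x 0.599928625728818
rear edge [ 0.59995541 -0.21183276  0.04      ] centre y -0.26683275959859376
jar top 0.9985774159431458 [0 0]
weight top 0.9596094489097595 [0 0]
jar sc 0.9985372424125671 [0 0]
case 0.5956411957740784 [0 0]
rack 0.7765510082244873 [0 0]
```

```bash
python3 -c "
from rig import finish_job,robot
print(finish_job());print(robot.get_obs()['t'])"
```

```text
the job is handed in; nothing more can be done
None
the job is handed in; nothing more can be done
```

The pan is seated in the largest dock, and I handed the job in at about 21 s of the 72 s allowed. `finish_job` gave no verdict.

- **Slide:** I pushed the pan cradled between the fingers, opened to 80 mm. It passed about 5 mm from the lane centre. I kept it clear of the die case and the rack on the planned path, and saw no contact with either. Side force in the guides stayed around 1 N or less.
- **Stop and press:** I felt the stop about 6 mm deeper than its middle setting. I then held the press for about 2.4 s. The tool read 13 to 16 N, and sliding alone took about 6.7 N. That puts the stop force at roughly 7 to 10 N, and certainly below 17 N.
- **Last checks:**
  - **Pan:** after the fingers let go, its centre measured (0.600, -0.267). That is on the bay axis and within about 2 mm of where the arm had left it.
  - **Jar and weight:** neither had shifted by even a pixel in the pictures.
  - **Robot:** it is clear of everything.

**Not confirmed:** I could not read the presence pin directly, so seating rests on the feel of the stop and the final pictures. My before-and-after picture match for the case and rack was weak, probably because the arm or its shadow was over them, but it showed no shift.

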